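# Put the sharpening stones back in their bases

### The arm

A 6-joint arm with a two-finger parallel gripper is mounted at the origin on a cart in front of the work surface, level with it; the furniture and walls round the work are solid. World frame = base frame: x ahead of the robot, y to its left, z up, the work surface at z = 0. Lengths are in mm, angles in rad, forces in N, time in s.
With the tool pointing down it reaches from about 300 to 750 mm from the base axis. Payload 8.5 kg.
Tool frame: the origin (TCP) lies at the very end of the fingers, on their centre line; the grasp point (between the pads) lies 19 mm behind it; z points along the fingers, x is the direction in which the jaws open and shut, and the axes are right-handed (so a half turn about z gives the same grasp; the last joint's range is limited). The gripper opens to 88 mm and grips with 3 to 60 N. Pads are 18 mm wide; open, the fingers measure 123 mm over their backs; the gripper's body (75 mm by 187 mm) begins 45 mm behind the grasp point.
Start: joints at [-1.339, 0.381, 1.297, -0, 1.464, -0.215], TCP at [237.637, -495.993, 238.748] pointing down, gripper open.
Joint ranges: [-3.11, 3.11], [-0.89, 2.33], [0.22, 2.48], [-1.42, 4.56], [0.17, 2.85], [-2.88, 2.88]. Speed limits (rad/s): [2.39, 2.39, 3.14, 3.14, 3.14, 3.14].

### API

Orientations are given as a unit quaternion [w, x, y, z].
In Python, from station import manip, jaws, kinematics, vision, job, sensors gives the robot as it stands. The module is installed in compiled form; this text tells all that it offers. Calls block until the motion is done:
- manip.move_to(position, orientation): joint-space move of the TCP to a pose.
- manip.line_to(position, rotation=None, rate=150, stop_force=None): straight line of the TCP; rotation=None keeps the orientation; rate is the mean speed in mm/s. With stop_force (N) it stops when the force on the tool has changed by that much, and returns True; else False.
- manip.set_joints(angles): joint-space move.
- jaws.grip(opening): finger opening in mm; the grip force is fixed at half the most; returns when the fingers have stopped.
- manip.wait(seconds).
- kinematics.ik(position, orientation): joint angles nearest the present ones, or None.
- vision.get_image(name): name is "scene" or "top"; returns a dict with "img" (480x640x3 uint8, blue, green, red), "intrinsics" (3x3 intrinsics, pixels), "pose" (4x4, takes a point from camera to world coordinates). Camera axes: x right, y up, looking along -z (the intrinsics and any distortion apply to the point x, -y, -z); pixel columns grow to the right and rows downward; lengths in mm; the calibration is good to about 2 mm. A picture is of the moment at which its call begins. There is no depth.
A pose or a line that the arm cannot do raises manip.IKError and nothing moves.
- job.finish_job(): hands the job in, once; it reports no verdict.
Readings, each from a call of its own:
- sensors.get_time(): time.
- sensors.get_joints(): joint angles.
- sensors.get_qvel(): joint speeds.
- sensors.get_effort(): joint torques, N m.
- sensors.get_position(): TCP position.
- sensors.get_ee_rot(): TCP orientation.
- sensors.get_wrist_force(): force on the tool from outside, world axes, zero at the start.
- sensors.get_ft_torque(): the same for the moment, N m.
- sensors.get_grip_width(): finger opening in mm.
Only numpy, scipy, OpenCV 4.12 (cv2) and the standard library are available. Lean on these libraries where they do the work, as an engineer would, in place of code of your own. Each camera call takes 0.05 s, during which the arm holds its last target. There are 200 camera calls.

### The job

The sharpening is done and the stones stand in a pile. Put the pile away: lay each of the three bench stones flat in the pocket of the wooden base that is made for its size, and lay the little dressing stone that is on top flat inside the shallow steel tray. The stones are brittle, so set every one down and never let one drop, and leave the freshly sharpened chisel where it lies.

Things in the scene. Friction and masses are not known exactly. Their poses are not given: they have to be found in the camera images.
- large_stone: Largest sharpening stone: a grey oblong block, 160 long x 60 wide x 26 mm high, 0.5 kg, in two layers (dark grey below, lighter above). At the start it lies flat on the bench as the bottom of the pile. Origin: centre of its underside; x along its length, y across its width, z up.
- medium_stone: Medium sharpening stone of the same look, 130 x 50 x 24 mm, 0.32 kg; at the start flat on the large stone. Origin: centre of its underside; x along its length, y across, z up.
- small_stone: Small sharpening stone of the same look, 100 x 42 x 22 mm, 0.19 kg; at the start flat on the medium stone. Origin: centre of its underside; x along its length, y across, z up.
- dressing_stone: Dressing stone of the same look, the smallest block, 70 x 32 x 20 mm, 0.09 kg; at the start flat on the small stone, the top of the pile. Origin: centre of its underside; x along its length, y across, z up.
- large_base: Base of the large stone: a pale wooden board on rubber feet that does not shift, 188 x 88 mm, its rim 21 mm above the bench, with one pocket 168 x 68 mm (4 mm of play on each side of the large stone) whose floor is 13 mm above the bench; over its top 6 mm the mouth flares outward by 4 mm on each side. Origin: on the bench under the centre of the pocket; x along its length, y across, z up.
- medium_base: Base of the medium stone: the same kind, 158 x 78 mm, rim at 21 mm, pocket 138 x 58 mm with its floor at 13 mm, mouth flared by 4 mm on each side over the top 6 mm; does not shift. Origin: on the bench under the centre of the pocket; x along its length, y across, z up.
- small_base: Base of the small stone: the same kind, 128 x 70 mm, rim at 21 mm, pocket 108 x 50 mm with its floor at 13 mm, mouth flared by 4 mm on each side over the top 6 mm; does not shift. Origin: on the bench under the centre of the pocket; x along its length, y across, z up.
- steel_tray: Shallow open tray of bare steel for the dressing stone, 110 x 76 mm outside, 10 mm high, walls and floor 3 mm thick, inside 104 x 70 mm; does not shift. Origin: on the bench under its centre; x along its length, y across, z up.
- chisel: Loose wood chisel, 266 mm long, 26 mm wide and 27 mm high, with a steel blade and a wooden handle, lying about along the bench's depth between the stones' places. It must not be disturbed. Origin: centre of its underside; y along its length, towards the blade's edge.

How it is judged:
By the outcome, as a careful person would: the job done as asked, in the order asked, and still so for the second after the job is handed in, with the robot touching nothing.
It also fails if it takes over 136 s, if anything falls off the work surface, if the arm or the gripper's body presses on something with over 40 N, if the wrist force passes 120 N, or if a joint passes its speed limit or range.

## Working session

There is one attempt and no reset: what is moved stays moved. The work goes in short steps, each a Python script; the robot and the scene stay as the last script left them, time stands still between calls to the robot, and variables do not carry over. Pictures are saved under pics/ and viewed, about 12 in all and at most 16, crops included, and the job is handed in when it is done.

```bash
mkdir -p pics; ls; python3 - <<'E'
from station import vision,sensors
import cv2,numpy as np
np.set_printoptions(suppress=True,precision=3)
for n in("scene","top"):
    d=vision.get_image(n);cv2.imwrite(f"pics/{n}0.png",d["img"]);print(d.keys(),np.array(d["intrinsics"]),np.array(d["pose"]))
print(sensors.get_time(),sensors.get_ee_rot(),sensors.get_grip_width())
E
```

```text
pics
dict_keys(['img', 'intrinsics', 'pose']) [[605.671   0.    320.549]
 [  0.    605.671 235.631]
 [  0.      0.      1.   ]] [[  -0.779    0.298   -0.552 -152.96 ]
 [  -0.627   -0.385    0.677  884.62 ]
 [  -0.01     0.874    0.487  690.632]
 [   0.       0.       0.       1.   ]]
dict_keys(['img', 'intrinsics', 'pose']) [[494.271   0.    320.38 ]
 [  0.    494.271 237.81 ]
 [  0.      0.      1.   ]] [[   0.03     0.999   -0.037  501.801]
 [  -1.       0.03    -0.001   35.199]
 [   0.       0.037    0.999 1353.798]
 [   0.       0.       0.       1.   ]]
0.1 [-0.     0.846 -0.533 -0.   ] 88.03272778940888
```

View pics/scene0.png

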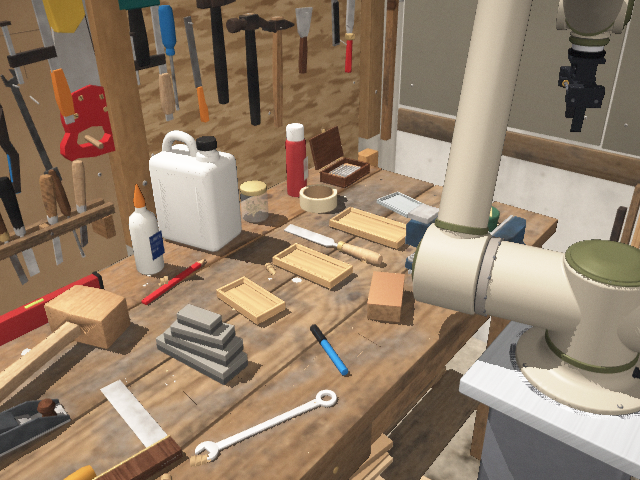

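View pics/top0.png

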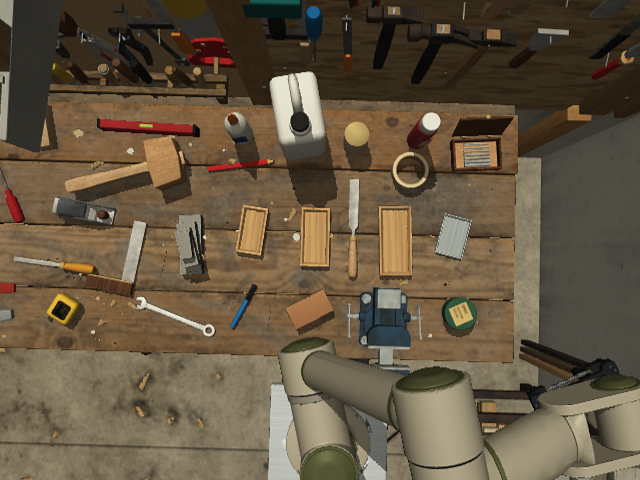

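The top view shows the pile at about (190,245) and the small, medium and large bases at (252,231), (315,238) and (395,240). The chisel is at (353,228) and the tray at (453,237). I'll zoom in for edges.

```bash
python3 - <<'E'
import cv2,numpy as np
a=cv2.imread("pics/top0.png");b=cv2.imread("pics/scene0.png")
cv2.imwrite("pics/c1.png",cv2.resize(a[190:290,160:220],None,fx=6,fy=6,interpolation=2))
c=cv2.resize(a[195:285,225:480],None,fx=3,fy=3,interpolation=2)
cv2.imwrite("pics/c2.png",c)
cv2.imwrite("pics/c3.png",cv2.resize(b[295:390,145:255],None,fx=6,fy=6,interpolation=2))
g=cv2.cvtColor(a,cv2.COLOR_BGR2HSV)
for p in[(190,245),(205,245),(242,231),(252,231),(385,240),(395,240),(453,237),(175,250),(300,300)]:print(p,g[p[1],p[0]])
E
```

```text
(190, 245) [ 23  40 152]
(205, 245) [ 16 118 154]
(242, 231) [ 17 139 110]
(252, 231) [ 17 136 189]
(385, 240) [ 17 132 203]
(395, 240) [ 17 132 187]
(453, 237) [ 41  17 165]
(175, 250) [ 16 118 141]
(300, 300) [ 15 141 123]
```

View pics/c1.png

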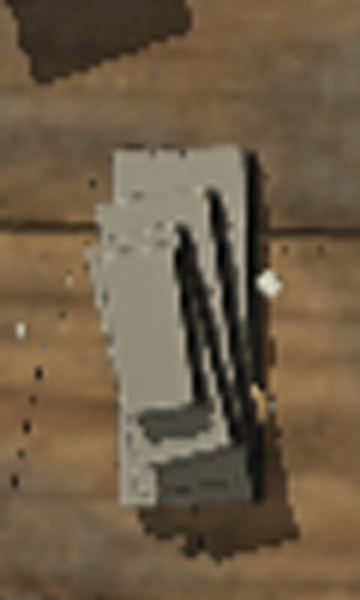

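View pics/c2.png

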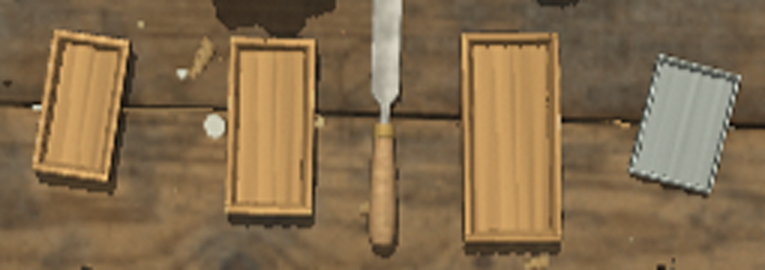

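View pics/c3.png

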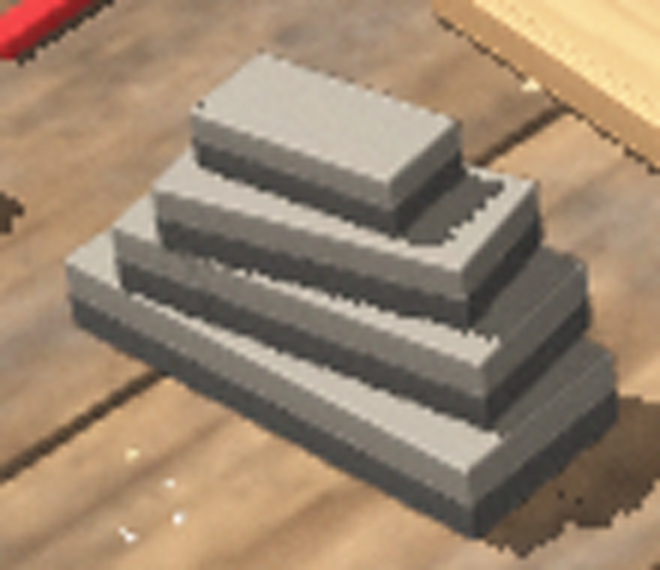

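Crop corners (x6) of the stone tops in the scene view:
- Dressing stone: (265,55), (462,122), (388,187), (190,108).
- Small stone: (155,187), (463,270), (540,183).
- Medium stone: (115,235), (487,370), (588,262).
- Large stone: (67,262), (470,473), (617,355).

The stones are twisted relative to each other.

```bash
cat >h.py <<'E'
import cv2,numpy as np
np.set_printoptions(suppress=True,precision=2)
from station import manip,jaws,kinematics,vision,job,sensors
def ray(d,uv,z):
    K=np.array(d["intrinsics"]);P=np.array(d["pose"]);uv=np.atleast_2d(uv).astype(float)
    c=np.c_[(uv[:,0]-K[0,2])/K[0,0],-(uv[:,1]-K[1,2])/K[1,1],-np.ones(len(uv))]@P[:3,:3].T
    return (P[:3,3]+c*((z-P[2,3])/c[:,2])[:,None])[:,:2]
def rect(p):
    (c,(w,h),a)=cv2.minAreaRect(np.float32(p)); b=cv2.boxPoints((c,(w,h),a))
    e=b[1]-b[0] if np.linalg.norm(b[1]-b[0])>np.linalg.norm(b[2]-b[1]) else b[2]-b[1]
    e=e if e[0]>0 else -e
    return np.array(c),sorted((w,h)),np.degrees(np.arctan2(e[1],e[0]))
def blob(d,mask,near,z):   # largest-contour rectangle containing pixel near, on plane z
    cs,_=cv2.findContours(mask,cv2.RETR_EXTERNAL,cv2.CHAIN_APPROX_NONE)
    c=max(cs,key=lambda c:cv2.pointPolygonTest(c,tuple(map(float,near)),True))
    return rect(ray(d,c[:,0,:],z))
E
python3 - <<'E'
from h import *
s=vision.get_image("scene");t=vision.get_image("top")
C={"dress":([(190,108),(388,187),(462,122),(265,55)],92),"small":([(155,187),(463,270),(540,183)],72),"med":([(115,235),(487,370),(588,262)],50),"large":([(67,262),(470,473),(617,355)],26)}
for n,(p,z) in C.items():
    w=ray(s,np.array(p)/6-.42+[145,295],z); L=w[1]-w[0]
    print(n,(w[0]+w[2])/2,"L",np.linalg.norm(L),"W",np.linalg.norm(w[2]-w[1]),"ang",np.degrees(np.arctan(L[1]/L[0])),np.degrees(np.arctan2(*(w[2]-w[1])[::-1])))
h=cv2.cvtColor(t["img"],cv2.COLOR_BGR2HSV)
m=cv2.inRange(h,(13,80,158),(24,255,255));m=cv2.morphologyEx(m,cv2.MORPH_CLOSE,np.ones((3,3)));m=cv2.morphologyEx(m,cv2.MORPH_OPEN,np.ones((9,9)))
for n,p in[("small",(252,231)),("med",(315,238)),("large",(395,240))]:print(n,"base",*blob(t,m,p,21))
g=cv2.inRange(h,(0,0,120),(180,60,255));g=cv2.morphologyEx(g,cv2.MORPH_CLOSE,np.ones((5,5)));g=cv2.morphologyEx(g,cv2.MORPH_OPEN,np.ones((7,7)))
print("tray",*blob(t,g,(453,237),10))
Q=np.array
q={"sb":([(53,30),(130,42),(110,184),(34,175)],21),"mb":([(230,38),(316,40),(313,218),(227,215)],21),"lb":([(462,33),(558,34),(560,244),(463,243)],21),"tray":([(662,55),(741,75),(709,194),(630,172)],10)}
for n,(p,z) in q.items(): print(n,*rect(ray(t,Q(p)/3-.33+[225,195],z)))
o=s["img"][190:330,200:440];cv2.imwrite("pics/c4.png",cv2.resize(o,None,fx=3.3,fy=3.3,interpolation=2))
E
```

```text
dress [518.33 381.78] L 70.68829015162855 W 32.784626649727734 ang 7.973029959745095 -79.8499278066279
small [511.15 382.92] L 98.13615371534522 W 40.92290791904088 ang 16.500379146322402 -74.15784729959472
med [512.25 384.06] L 127.44494308869537 W 50.27825217127942 ang 11.285036167792967 -77.04281574824721
large [519.83 385.58] L 158.04202601910632 W 58.698999639881286 ang 3.8679457150185748 -86.94367159626901
small base [562.89 223.57] [68.76895904541016, 116.61558532714844] -7.0235486
med base [553.88  51.74] [76.51935577392578, 155.88308715820312] 0.24230231
large base [ 550.97 -165.28] [86.16863250732422, 183.5610809326172] 1.7068199
tray [ 567.2  -324.18] [75.65425872802734, 110.90676879882812] -12.907592
sb [565.16 221.09] [70.27161407470703, 131.68702697753906] -5.410808
mb [551.69  50.37] [77.54454040527344, 160.6839599609375] 0.70111877
lb [ 548.72 -165.16] [87.00354766845703, 189.87042236328125] 1.7292317
tray [ 567.24 -324.89] [74.09756469726562, 112.15546417236328] -13.916564
```

View pics/c4.png

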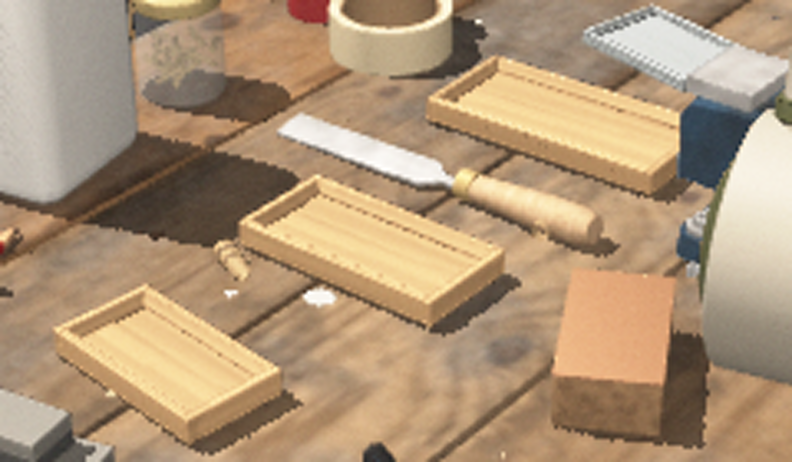

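The c4 crop of the scene view shows all three bases and the tray's far corners. I'll use the rim corners as a cross-check against the top view.

```bash
python3 - <<'E'
from h import *
s=vision.get_image("scene")
q={"sb":([(55,331),(146,286),(283,373),(189,427)],21),"mb":([(240,229),(318,177),(503,256),(432,307)],21),"lb":([(428,97),(497,57),(654,177)],21),"tray":([(585,37),(652,6),(685,85)],10)}
for n,(p,z) in q.items():
    w=ray(s,np.array(p)/3.3-.35+[200,190],z); L=w[-1]-w[0]
    print(n,(w[1]+w[2])/2 if len(p)==3 else w.mean(0),"L",np.linalg.norm(L),"W",np.linalg.norm(w[1]-w[0]),"ang",np.degrees(np.arctan(L[1]/L[0])),np.degrees(np.arctan(-(w[1]-w[0])[0]/(w[1]-w[0])[1])), np.linalg.norm(w[2]-w[1]))
# reach checks
def q(a): # tool down, jaw axis across stone whose length is at angle a(deg) from x
    t=np.radians(a+90)/2; return [0,np.cos(t),np.sin(t),0]
for p,a in[((516,382),8),((511,383),16),((563,223),-6),((553,51),.5),((550,-165),1.7),((567,-324),-13)]:
  for k in(0,180): print(p,k,[None if (j:=kinematics.ik([*p,z],q(a+k))) is None else np.round(j,2).tolist() for z in(20,160)])
E
```

```text
sb [562.5  223.41] L 130.03749842968583 W 68.68019383466125 ang -8.27556572305051 -6.466453752768548 128.88689284741565
mb [547.45  54.14] L 153.5097948338353 W 81.98581366564748 ang 1.7460546557813552 3.043858660374945 157.44134390906657
lb [ 544.29 -165.78] L 191.64783469194847 W 82.82918430001988 ang 0.44800488506727326 -0.6481333770553996 207.32154746233599
tray [ 561.72 -323.13] L 106.93525495939926 W 80.66247237149737 ang -12.079923108922614 -7.431649360241842 139.06692053100778
(516, 382) 0 [[0.45, 0.75, 1.3, -0.0, 1.09, -1.26], [0.45, 0.6, 1.15, -0.0, 1.39, -1.26]]
(516, 382) 180 [[0.45, 0.75, 1.3, -0.0, 1.09, 1.88], [0.45, 0.6, 1.15, -0.0, 1.39, 1.88]]
(511, 383) 0 [[0.46, 0.75, 1.31, -0.0, 1.09, -1.39], [0.46, 0.6, 1.16, -0.0, 1.39, -1.39]]
(511, 383) 180 [[0.46, 0.75, 1.31, -0.0, 1.09, 1.75], [0.46, 0.6, 1.16, -0.0, 1.39, 1.75]]
(563, 223) 0 [[0.18, 0.7, 1.41, -0.0, 1.03, -1.28], [0.18, 0.54, 1.26, -0.0, 1.34, -1.28]]
(563, 223) 180 [[0.18, 0.7, 1.41, -0.0, 1.03, 1.86], [0.18, 0.54, 1.26, -0.0, 1.34, 1.86]]
(553, 51) 0 [[-0.12, 0.64, 1.56, -0.0, 0.94, -1.7], [-0.12, 0.46, 1.41, -0.0, 1.27, -1.7]]
(553, 51) 180 [[-0.12, 0.64, 1.56, -0.0, 0.94, 1.44], [-0.12, 0.46, 1.41, -0.0, 1.27, 1.44]]
(550, -165) 0 [[-0.5, 0.66, 1.51, -0.0, 0.97, -2.1], [-0.5, 0.49, 1.36, -0.0, 1.3, -2.1]]
(550, -165) 180 [[-0.5, 0.66, 1.51, -0.0, 0.97, 1.04], [-0.5, 0.49, 1.36, -0.0, 1.3, 1.04]]
(567, -324) 0 [[-0.7, 0.77, 1.26, -0.0, 1.12, -2.04], [-0.7, 0.62, 1.11, -0.0, 1.41, -2.04]]
(567, -324) 180 [[-0.7, 0.77, 1.26, -0.0, 1.12, 1.1], [-0.7, 0.62, 1.11, -0.0, 1.41, 1.1]]
```

```bash
python3 - <<'E'
from h import *
s=vision.get_image("scene");t=vision.get_image("top")
S=4
def seg(d,box,lo,hi,name,eps=4):
    x0,y0,x1,y1=box; im=cv2.resize(d["img"][y0:y1,x0:x1],None,fx=S,fy=S,interpolation=cv2.INTER_CUBIC)
    m=cv2.inRange(cv2.cvtColor(im,cv2.COLOR_BGR2HSV),lo,hi)
    m=cv2.morphologyEx(m,cv2.MORPH_CLOSE,np.ones((9,9)));m=cv2.morphologyEx(m,cv2.MORPH_OPEN,np.ones((13,13)))
    cs,_=cv2.findContours(m,0,cv2.CHAIN_APPROX_NONE);c=cv2.convexHull(max(cs,key=cv2.contourArea))
    p=cv2.approxPolyDP(c,eps*1.5,True)[:,0];cv2.polylines(im,[p],True,(0,0,255),1);
    return p/S-.375+[x0,y0],im,c[:,0]/S-.375+[x0,y0]
W=((12,70,150),(26,255,255))
ims=[]
for n,d,b,l in[("sbS",s,(212,270,292,330),((12,70,130),(26,255,255))),("mbS",s,(266,238,358,292),((12,70,130),(26,255,255))),("lbS",s,(324,200,407,250),((12,70,130),(26,255,255))),
  ("sbT",t,(230,198,275,262),W),("mbT",t,(296,200,335,275),W),("lbT",t,(372,195,418,282),W),("trT",t,(428,205,478,268),((0,0,115),(180,70,255)))]:
    p,im,c=seg(d,b,*l,n);print(n,p.tolist());ims.append(im)
    if n[-1]=="T":print("   ",*rect(ray(d,c,10 if n=="trT" else 21)))
c=np.zeros((600,800,3),np.uint8);x=y=rh=0
for i in ims:
    if x+i.shape[1]>800:x=0;y+=rh;rh=0
    c[y:y+i.shape[0],x:x+i.shape[1]]=i[:600-y];x+=i.shape[1];rh=max(rh,i.shape[0])
cv2.imwrite("pics/seg.png",c)
E
```

```text
sbS [[291.375, 269.625], [291.375, 329.375], [234.375, 329.375], [211.625, 311.375], [211.625, 269.625]]
mbS [[357.375, 237.625], [357.375, 273.625], [330.375, 291.375], [265.625, 291.375], [265.625, 262.375], [280.625, 237.625]]
lbS [[323.625, 199.625], [335.875, 199.625], [395.625, 212.625], [406.375, 217.625], [406.375, 235.125], [404.125, 242.125], [396.625, 249.375], [337.875, 249.375], [323.625, 235.125]]
sbT [[246.875, 205.625], [267.125, 207.875], [260.375, 254.125], [235.375, 250.375], [233.375, 232.125]]
    [568.22 229.08] [81.6918716430664, 128.88746643066406] -7.1417756
mbT [[329.125, 207.625], [332.125, 237.125], [328.125, 265.625], [299.625, 265.125], [301.375, 211.875]]
    [553.86  47.81] [86.47948455810547, 158.1426239013672] 0.13987756
lbT [[410.375, 211.875], [413.625, 259.375], [411.375, 274.125], [379.875, 274.375], [378.625, 209.875], [405.875, 209.875]]
    [ 545.08 -168.51] [92.23924255371094, 175.80035400390625] 2.5064414
trT [[444.125, 213.625], [470.625, 219.375], [461.625, 257.875], [435.375, 251.875]]
    [ 567.88 -324.49] [78.70552825927734, 112.55170440673828] -13.415876
```

View pics/seg.png

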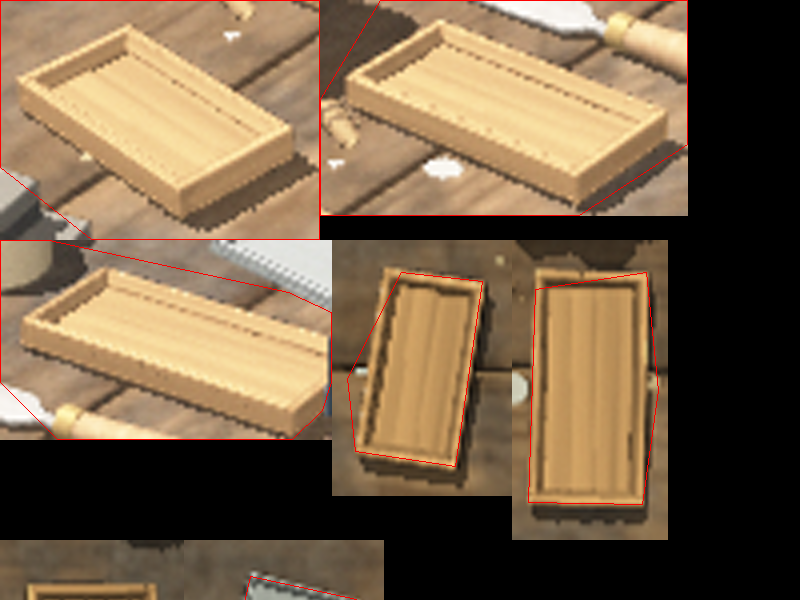

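In the 4x crops I read the rim corners by eye. sbS is (18,80), (130,24), (293,129), (180,186). mbS is (28,82), (122,21), (346,112), (258,178). The mask polygons leaked into the bench, so I won't use them, except the tray's, which fits.

```bash
python3 - <<'E'
from h import *
s=vision.get_image("scene");t=vision.get_image("top")
for n,d,p,o in[("sbS",s,[(18,80),(130,24),(293,129),(180,186)],(212,270)),("mbS",s,[(28,82),(122,21),(346,112),(258,178)],(266,238)),("lbS",s,[(22,82),(108,28),(335+27,110),(291,170)],(324,200)),
 ("sbT",t,[(56,29),(150,42),(124,227),(24,211)],(230,198)),("mbT",t,[(25,29),(135,32),(131,265),(17,262)],(296,200))]:
    w=ray(d,np.array(p)/4-.375+o,21);e=np.linalg.norm(w-np.roll(w,-1,0),axis=1)
    a=[np.degrees(np.arctan((v)[1]/v[0])) for v in (w[1]-w[2],w[0]-w[3])]
    print(n,w.mean(0),e,a)
im=cv2.resize(t["img"][195:285,370:480],None,fx=6,fy=6,interpolation=2);cv2.imwrite("pics/c5.png",im)
E
```

```text
sbS [565.45 220.89] [ 70.21 127.92  66.51 123.93] [np.float64(-7.833873855930166), np.float64(-6.1250313372816665)]
mbS [549.63  51.44] [ 80.38 154.77  77.12 153.7 ] [np.float64(-0.2224358894772673), np.float64(0.9773048785350394)]
lbS [ 547.88 -166.74] [ 89.45 180.16  84.8  183.48] [np.float64(1.212661064455294), np.float64(2.689506092336298)]
sbT [567.85 222.06] [ 64.2  126.15  68.29 124.79] [np.float64(-6.050297027718967), np.float64(-7.919764014660247)]
mbT [554.25  51.16] [ 74.4  157.33  76.77 157.41] [np.float64(0.6859134348878504), np.float64(-0.17734852801364995)]
```

View pics/c5.png

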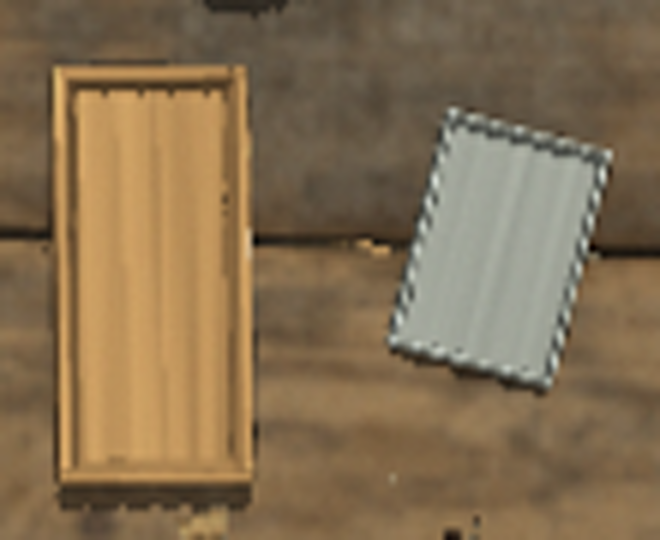

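```bash
cat >>h.py <<'E'
def q(a):
    t=np.radians(a+90)/2; return [0,np.cos(t),np.sin(t),0]
ZC=190
def pick(xy,a,zb,w,dz):
    x,y=xy; jaws.grip(min(86,w+22)); manip.move_to([x,y,max(ZC,zb+dz+60)],q(a))
    manip.line_to([x,y,zb+dz+25],rate=200); hit=manip.line_to([x,y,zb+dz],rate=50,stop_force=8)
    jaws.grip(w-6); f0=sensors.get_wrist_force()
    manip.line_to([x,y,zb+dz+30],rate=50); manip.line_to([x,y,ZC],rate=180)
    print("pick hit",hit,"width",sensors.get_grip_width(),"dF",np.array(sensors.get_wrist_force()),sensors.get_time())
def carry(xy,a): manip.line_to([*xy,ZC],rotation=q(a),rate=260)
def place(xy,zf,w,dz,op=10):
    x,y=xy; manip.line_to([x,y,zf+dz+14],rate=150); manip.wait(.2)
    hit=manip.line_to([x,y,zf+dz-3],rate=14,stop_force=5); z=sensors.get_position()[2]
    print("touch",hit,"bottom above floor",z-dz-zf,"F",np.array(sensors.get_wrist_force()))
    return z
def release(w,op=10):
    jaws.grip(w+op); p=sensors.get_position(); manip.line_to([p[0],p[1],p[2]+40],rate=100); manip.line_to([p[0],p[1],ZC],rate=250); print(sensors.get_time())
E
python3 - <<'E'
from h import *
t=vision.get_image("top");s=vision.get_image("scene")
for n,p,z in[("lb",[(53,67),(245,67),(252,481),(60,481)],21),("tray",[(449,107),(612,152),(548,388),(388,345)],10)]:
    print(n,*rect(ray(t,np.array(p)/6-.42+[370,195],z)))
manip.move_to([480,0,250],q(0))
pick((519.8,381.5),8.7,72,32,9)
for n,d in(("scene",s),("top",t)):
    d=vision.get_image(n);cv2.imwrite(f"pics/{n}1.png",d["img"])
a=cv2.imread("pics/scene1.png");cv2.imwrite("pics/c6.png",cv2.resize(a[230:390,130:330],None,fx=3.75,fy=3.75,interpolation=2))
E
```

```text
lb [ 550.3  -165.11] [86.55609130859375, 187.14183044433594] 2.288258
tray [ 566.94 -323.57] [76.62185668945312, 111.80681610107422] -13.800911
pick hit False width 31.29972340586707 dF [ 0.17 -0.77 -2.02] 7.6583
```

View pics/c6.png

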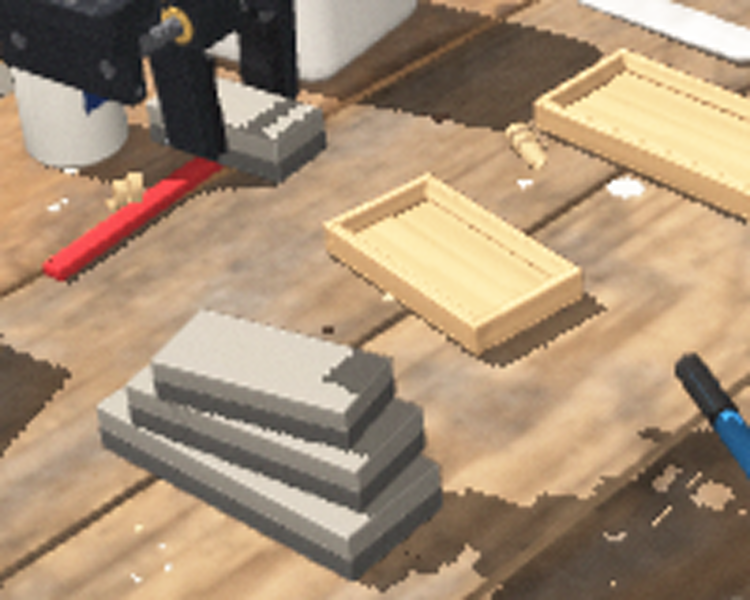

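The dressing stone is held level. The small stone's top is now clear, with corners (153,365), (203,310), (395,360), (347,416) in the 3.75x crop.

```bash
python3 - <<'E'
from h import *
carry((565.5,-323.6),-13.5)
z=place((565.5,-323.6),3,32,9)
release(32,8)
d=vision.get_image("top");cv2.imwrite("pics/top2.png",d["img"])
s=vision.get_image("scene")
w=ray(s,np.array([(153,365),(203,310),(395,360),(347,416)])/3.75-.37+[130,230],72)
print(w.mean(0),np.linalg.norm(w-np.roll(w,-1,0),axis=1),[np.degrees(np.arctan(v[1]/v[0])) for v in(w[1]-w[2],w[0]-w[3])])
E
```

```text
touch True bottom above floor 0.21277401422809383 F [0.33 0.33 4.78]
14.575
[509.66 384.19] [ 42.92 100.33  41.77  98.1 ] [np.float64(16.355104929366462), np.float64(16.990375381943117)]
```

```bash
python3 - <<'E'
from h import *
P=(566.6,221.5)
manip.line_to([515,300,ZC],rotation=q(10),rate=350)
pick((511.2,384),16.5,50,42,10)
carry(P,-7)
z=place(P,13,42,10)
if z-23<1.5: release(42,10)
a=np.vstack([cv2.resize(vision.get_image("scene")["img"][240:390,140:300],None,fx=3.75,fy=3.75,interpolation=2)])
cv2.imwrite("pics/c7.png",a)
E
```

```text
pick hit False width 42.02632134942412 dF [-0.53  0.26 -2.11] 20.8167
touch True bottom above floor 0.20181978486010976 F [0.28 0.26 5.56]
25.475
```

View pics/c7.png

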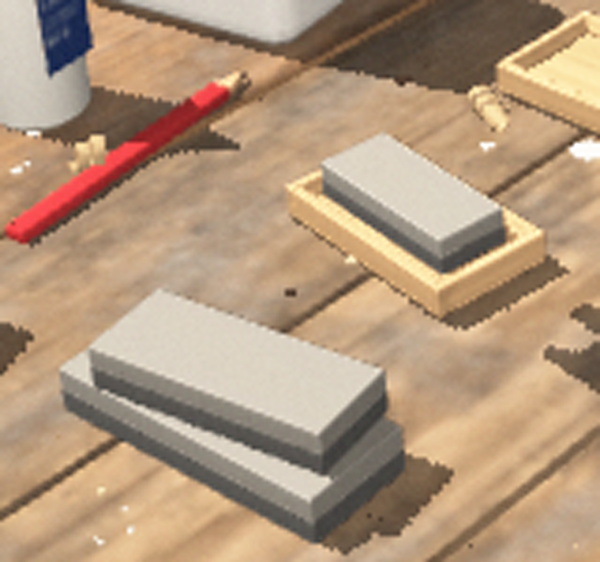

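The small stone is seated flat in its pocket. The medium stone's top corners are (90,348), (160,290), (386,371), (320,437).

```bash
python3 - <<'E'
from h import *
s=vision.get_image("scene")
w=ray(s,np.array([(90,348),(160,290),(386,371),(320,437)])/3.75-.37+[140,240],50)
a=np.mean([np.degrees(np.arctan(v[1]/v[0])) for v in(w[1]-w[2],w[0]-w[3])]);c=w.mean(0)+[1.7,0]
print(c,a,np.linalg.norm(w-np.roll(w,-1,0),axis=1))
assert abs(c-[513,384]).max()<6 and 8<a<16
P=(552,51.3)
pick(c,a,26,50,10)
carry(P,0.3)
z=place(P,13,50,10)
if z-23<1.5: release(50,10)
cv2.imwrite("pics/c8.png",cv2.resize(vision.get_image("scene")["img"][220:390,140:370],None,fx=3.4,fy=3.4,interpolation=2))
E
```

```text
[515.05 383.53] 10.136920587644921 [ 48.91 128.45  49.95 128.78]
pick hit False width 49.62153750252411 dF [ 0.16  0.01 -4.43] 30.2667
touch True bottom above floor 0.17207155609796132 F [0.15 0.39 5.57]
35.55
```

View pics/c8.png

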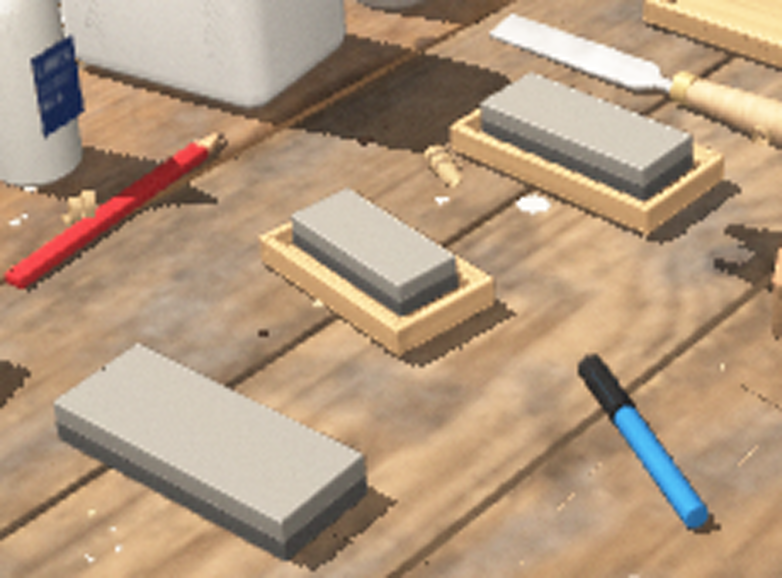

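The medium stone is seated. The large stone's top corners are (53,404), (137,344), (367,458), (283,525).

```bash
python3 - <<'E'
from h import *
s=vision.get_image("scene")
w=ray(s,np.array([(53,404),(137,344),(367,458),(283,525)])/3.4-.35+[140,220],26)
a=np.mean([np.degrees(np.arctan(v[1]/v[0])) for v in(w[1]-w[2],w[0]-w[3])]);c=w.mean(0)+[1.7,0]
print(c,a,np.linalg.norm(w-np.roll(w,-1,0),axis=1))
assert abs(c-[520,385]).max()<7 and 0<a<8
P=(548.8,-165.3)
pick(c,a,0,60,10)
carry(P,1.9)
z=place(P,13,60,10)
if z-23<1.5: release(60,10); manip.move_to([330,0,260],q(0))
t=cv2.resize(vision.get_image("top")["img"][195:285,225:480],None,fx=3,fy=3,interpolation=2)
u=cv2.resize(vision.get_image("scene")["img"][170:260,280:500],None,fx=3.4,fy=3.4,interpolation=2)
c=np.zeros((t.shape[0]+u.shape[0],765,3),np.uint8);c[:270]=t;c[270:,:u.shape[1]]=u
cv2.imwrite("pics/c9.png",c)
E
```

```text
[521.66 386.35] 3.6477841988362627 [ 59.65 162.05  58.84 159.31]
pick hit False width 60.0459125610218 dF [-0.77  0.01 -6.25] 41.2
touch True bottom above floor 0.1807092378711772 F [-0.99 -0.08  5.32]
47.3333
```

View pics/c9.png

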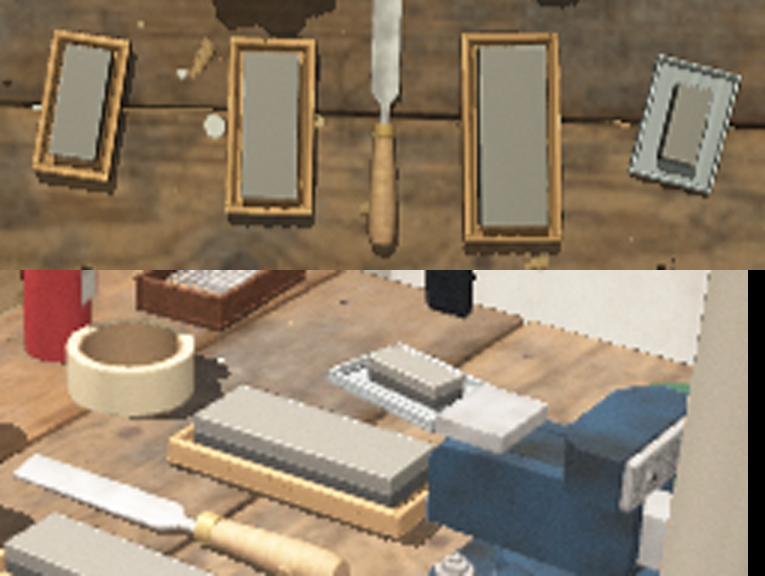

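All four stones lie flat in their places, and the chisel is at the same pixels as before. Handing in.

```bash
python3 -c "
from h import *
print(sensors.get_position(),sensors.get_wrist_force());job.finish_job();print(sensors.get_time())"
```

```text
[330.87  -0.6  259.64] [-0.07 -0.04  0.19]
the job is handed in; nothing more can be done
the job is handed in; nothing more can be done
```

The pile is put away and the job is handed in: the dressing stone is in the steel tray, and the small, medium and large stones are each in their own base. I moved them in that order, from the top of the pile down. I lowered each stone slowly until it touched, then opened the jaws.

- **Set-down:** every stone touched within about 0.2 mm of the expected floor height, with no sign of wedging at the pocket mouths.
- **Final pictures:** all four stones lie flat in their places in both views. The chisel is at the same pixels as at the start in the top view.
- **Robot:** it finished clear of everything with almost no force at the wrist. The clock read 47.3 s after the last stone was released, against the 136 s limit.
- **Disagreements:** the two cameras differed by about 2–5 mm in x on the bases, so I used the midpoint. My automatic colour outlines of the bases failed, so I read the base corners by eye. Only the tray's outline was usable, and I read its corners by eye too.

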